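# Release the pressure cap of a laboratory coolant tank

### The arm

A 6-joint arm with a two-finger parallel gripper is mounted at the origin on the work surface. World frame = base frame: x ahead of the robot, y to its left, z up, the work surface at z = 0. Lengths are in mm, angles in rad, forces in N, time in s.
With the tool pointing down it reaches from about 350 to 725 mm from the base axis. Payload 6 kg.
Tool frame: the origin (TCP) lies on the centre line of the jaws, within the pads' length; the fingertips stand 17 mm ahead of it and the grasp point (between the pads) lies 2 mm behind it; x points along the fingers, z is the direction in which the jaws open and shut, and the axes are right-handed (so a half turn about x gives the same grasp; the last joint's range is limited). The gripper opens to 85 mm and grips with 20 to 120 N. Pads are 22 mm wide; open, the fingers measure 114 mm over their backs; the gripper's body (76 mm by 85 mm) begins 54 mm behind the grasp point. The pads swing forward as they close: fully open they stand 13 mm farther back than shut.
Start: joints at [-0.853, 0.04, 0.085, 0, -1.615, -0.334], TCP at [224.676, -556.324, 248.261] pointing down, gripper open.
Joint ranges: [-2.56, 2.56], [-1.29, 2.01], [-1.08, 1.49], [-3.29, 1.98], [-2.81, -0.18], [-2.99, 2.99]. Speed limits (rad/s): [2.57, 2.57, 3.01, 3.14, 3.14, 3.14].

### API

Orientations are given as a unit quaternion [w, x, y, z].
In Python, from bench import sense, camera, sign_off, masks_of gives the robot as it stands. The module is installed in compiled form; this text tells all that it offers.
- The arm moves only by the tool servo_tool, never from a script. Its arguments are lists of equal length, an entry for each row: "xyz": the shift along the tool's x, y, z in cm, a list of three; "delta_rot": the turn, a rotation vector about the tool's x, y, z in degrees, a list of three. In form: {"xyz": [[tx, ty, tz], ...], "delta_rot": [[rx, ry, rz], ...]}. A call has 1 to 5 rows; each row is the pose to reach, as a shift and turn from the pose measured when the call began, along the tool's axes at that moment; what a row does not reach only later rows make up. A row lasts 1/8 s, in which the tool goes at most 62.5 mm and 10.7 degrees, less where a joint would pass 70% of its speed; a pose out of reach is approached as far as the arm can. A call with a gripper value outside its range is refused whole. "gripper" is the opening, from 0 (shut) to 1 (fully open), set as the call begins (left out, the last holds). The fingers move at their own pace and stop on an object; "squeeze" is the grip in N (left out, the last holds). Time passes only in rows, so rows that repeat a pose let the fingers close. It gives the time, the measured TCP pose, the force and the opening at its end, in the units of the state.
- sense(): the state, without advancing time (a new reading comes with each control period).
- camera(name): name is "side" or "top"; returns a dict with "frame" (384x512x3 uint8, red, green, blue), "fx", "fy", "cx", "cy" (pixels), "k1" (the pictures are not rectified: a ray, as slopes to the right and down, at radius r is drawn at 1 + k1 r^2 times it, then the intrinsics apply), "R" (3x3) and "t" (3): a world point X has camera coordinates R X + t. Camera axes: x right, y down, z forward; pixel columns grow to the right and rows downward; lengths in mm; the calibration is good to about 2 mm. A picture is of the moment at which its call begins. There is no depth.
- sign_off(): hands the job in, once; it reports no verdict.
Trained networks look in a picture, given as the dict that the camera call returned (one of the last four; its "shot" number tells which), for a name from the list of things; names that differ only in an ending like _2 or _b are one class to them, and where a whole thing is asked for, a point or a joint stands for the part that bears it (a point fixed in the world has none). Each returns a list of dicts, best first, with "score" (0 to 1); they miss things now and then, are a little off and sometimes report something else, mostly with a low value. They report only what shows in the picture. A call takes as long as a camera call. They do not tell look-alikes from the thing itself.
- masks_of(target, picture): "region" (384x512 bool, what is visible of it) and "box" ([left, top, width, height] in pixels, round what is visible of it).
The state is a dict: "clock": time; "joint_positions": joint angles; "qvel": joint speeds; "effort": joint torques, N m; "eef_pos": TCP position; "tool_rot": TCP orientation; "force": force on the tool from outside, world axes, zero at the start; "moment": the same for the moment, N m; "finger_gap": finger opening in mm.
Only numpy, scipy, OpenCV 4.12 (cv2) and the standard library are available. Lean on these libraries where they do the work, as an engineer would, in place of code of your own. Each camera call takes 0.05 s, during which the arm holds its last target.

### The job

Open the coolant tank safely: turn its blue cap counter-clockwise, without pressing down, until it meets the red first stop, and keep it lightly against that stop for a full second so that the pressure can vent. Then press the cap down, turn it on past the stop until it is free, lift it out and set it gently upright in the white tray, letting go of it. Do not force the stop or crush the seal, and leave the glassware and bottles alone.

Things in the scene. Friction and masses are not known exactly. Their poses are not given: they have to be found in the camera images.
- cap_grip (a point): Centre of the blue cap's grip bar (cap loose, 0.09 to 0.16 kg). Bar 58 mm long (point's x), 16 wide (y), 26 high (z): 13 mm above and below the point. It stands on a round blue disc 60 mm across, 8 thick; under that a grey plug, 40 mm across, 22 long, its flat underside 43 mm below the point. Grip across the bar's width from above; bar free all round.
- cap_ear (a point): Top of the tip of the steel ear at the bar's +x end, 46 mm out from the cap's axis and 16 mm below point cap_grip. A steel strip 8 mm wide, 5 thick, lies under the disc along the bar and sticks out as two such ears. Only this one meets the red stop.
- tank: White coolant tank 160 (x) x 150 (y) x 100 mm high, fixed. Origin: centre of underside, on the neck's axis. At the start the bar lies -0.05 to +0.10 rad from the tank's x. Counter-clockwise from above opens. Two steel catches (arcs 34 to 41 mm from the axis, top 145 mm up) hold the ears down and end with posts that block clockwise. From 1.10 rad on from x the ears are clear of catches and stop.
- stop_ring: Red ring on the tank's top round the neck, origin on the neck's axis 100 mm above the tank's, same axes. It carries the first stop, a red hook 53 mm out and 47 high that breaks above 20 N. Its place differs: the raised ear meets it, 43 mm from the axis, when the bar is 0.37 to 0.77 rad counter-clockwise of x; feel for it. Pressed 5 to 9 mm the ear passes below; it is past 0.32 rad further on.
- neck: Filler neck with its sprung seal; origin on its axis at the tank's top, same axes as the tank. Steel tube 54 mm outside, 44 inside, 24 high. The cap's plug sits 12 mm deep in it when locked; raise the cap 30 mm or more straight up to clear it. Friction against turning is under 0.2 N m; the stop adds 0.04 N m per N of push, and a turn of 0.03 rad into it raises the push by about 8 N.
- seal (a joint): How far the cap pushes the sprung seal down, m: 0 with the cap locked or up against its catches, 0.009 at the hard bottom, -0.004 when the cap is free or gone. The spring pushes up with about 7 N at 0, 0.8 N more per mm, 14 N at the bottom; 7 mm is a good depth for passing the stop. More than 25 N between cap and seal crushes the seal.
- tray: White open tray fixed on the bench, 150 (x) x 130 (y) mm outside, 18 mm high, walls 4 mm, floor 4 to 5 mm thick with a grey mat. Origin: centre of its underside. The cap is to stand on its plug, upright, on this floor; set it down with less than 40 N.
- beaker: Bystander: glass beaker 68 mm across, 90 mm high, origin at the centre of its underside.
- dishes: Bystander: stack of four clear dishes, 86 mm across, 56 mm high, origin at the centre of its underside.
- bottle: Bystander: green bottle 60 mm across, 160 mm high, origin at the centre of its underside.
- jar: Bystander: amber jar with blue lid, 60 mm across, 90 mm high, origin at the centre of its underside.
Things that resemble listed ones, but are neither listed nor needed, are in the scene too. Of the things shaped like the part that bears cap_grip, the blue one is meant.

How it is judged (in metres and radians):
On the way, in this order (a step that is already met when the one before it is completed fails the run):
1. the cap, not pressed down, is held against the first stop for a second (contact force between cap and stop_ring above 0.4 N and value of joint seal below 0.0025 m), for 0.8 s.
2. the cap is pressed down against its spring, below the stop (value of joint seal above 0.0045 m), for 0.1 s.
3. the cap is lifted clear of the neck (z of cap_grip in the frame of stop_ring above 0.085 m), for 0.1 s.
At the end, for the whole second after the job is handed in: The cap stands upright (within 0.15 rad) and at rest on the tray's floor: its axis within 55 mm (tray's x) and 45 mm (tray's y) of the tray's centre, its grip centre no more than 54 mm above the tray's underside; nothing holds it (x of cap_grip in the frame of tray between -0.055 and 0.055 m and y of cap_grip in the frame of tray between -0.045 and 0.045 m and z of cap_grip in the frame of tray below 0.054 m and angle between cap_grip's own z axis and vertical below 0.15 rad and linear speed of cap below 0.02 m/s); the robot touches nothing.
It fails at once if the first stop is forced with more than 20 N (contact force between cap and stop_ring above 20 N).
It fails at once if the seal is crushed with more than 25 N (contact force between cap and neck above 25 N).
It fails at once if the cap is dropped into or rammed on the tray (more than 40 N) (contact force between cap and tray above 40 N).
It fails at once if a bystander is moved more than 20 mm (distance of any of beaker, dishes, bottle, jar from where it was at the start of the episode above 0.02 m).
It also fails if it takes over 72 s, if anything falls off the work surface, if the arm or the gripper's body presses on something with over 40 N, if the wrist force passes 120 N, or if a joint passes its speed limit or range.

## Working session

There is one attempt and no reset: what is moved stays moved. The work goes in short steps, Python scripts to look and compute and a tool call to move; the robot and the scene stay as the last step left them, time stands still between calls to the robot, and variables do not carry over. Pictures are saved under pics/ and viewed, and the job is handed in when it is done.

Besides the shell and the picture viewer there is one more tool, called after "Request:" as name(argument=value, ...) on one line, values as JSON. servo_tool: Moves the arm, as the interface text tells. Its arguments: {"type":"object","properties":{"xyz":{"type":"array","items":{"type":"array","items":{"type":"number"}}},"delta_rot":{"type":"array","items":{"type":"array","items":{"type":"number"}}},"gripper":{"type":"number"},"squeeze":{"type":"number"}},"required":["xyz","delta_rot"]}

```bash
mkdir -p pics; python3 - <<'E'
from bench import sense,camera,masks_of
import cv2,pickle
s=sense();print(s)
for n in("side","top"):
    p=camera(n);print(n,{k:v for k,v in p.items() if k!='frame'})
    cv2.imwrite(f"pics/{n}0.png",p["frame"][:,:,::-1])
    pickle.dump(p,open(f"{n}0.pkl","wb"))
    for t in("cap_grip","tank","stop_ring","neck","tray","beaker","dishes","bottle","jar"):
        print(t,[(round(d["score"],2),d["box"]) for d in masks_of(t,p)])
E
```

```text
{'clock': 0.0, 'joint_positions': array([-8.53330449e-01,  4.08100328e-02,  8.38170351e-02, -4.77857188e-04,
       -1.61548935e+00, -3.33683902e-01]), 'qvel': array([-0.0002235 , -0.00258768,  0.00041654,  0.00142014, -0.0011207 ,
        0.00133362]), 'effort': array([-1.51838994e-03, -3.68193483e+01,  3.47401214e+01,  6.93244770e+00,
       -5.70266449e-03,  2.24454993e-05]), 'eef_pos': array([ 224.62283318, -556.04963765,  247.28048346]), 'tool_rot': array([ 0.39577489, -0.58565162,  0.39514236,  0.58671708]), 'force': array([ 0.12281751, -0.07607845, -0.31025922]), 'moment': array([-0.02327192,  0.01087183, -0.01433252]), 'finger_gap': 85.5139551203585}
side {'fx': 372.23193641417356, 'fy': 372.23193641417356, 'cx': 261.28314510150307, 'cy': 194.92437929696166, 'k1': -0.016322027840074766, 'R': array([[-0.97359703, -0.2280748 ,  0.00952428],
       [-0.15619033,  0.63515116, -0.75643082],
       [ 0.16647345, -0.7379464 , -0.65400436]]), 't': array([ 583.1006378 ,  239.5537586 , 1036.65010004]), 'shot': 1}
cap_grip [(0.74, [245.2, 183.0, 16.6, 23.6]), (0.67, [297.3, 158.5, 21.4,
[... 437 characters left out ...]
y': 191.9846923244903, 'k1': -0.04042819624838097, 'R': array([[ 0.01555264, -0.99982301, -0.01058575],
       [-0.99485834, -0.01441405, -0.10024532],
       [ 0.10007499,  0.0120904 , -0.99490644]]), 't': array([ -47.93009381,  604.5894216 , 1359.91747397]), 'shot': 2}
cap_grip [(0.87, [292.2, 161.6, 25.7, 18.9]), (0.78, [319.7, 209.3, 21.1, 31.6]), (0.69, [375.3, 225.9, 19.5, 27.9])]
tank [(0.96, [297.1, 194.4, 58.8, 61.6])]
stop_ring [(0.6, [311.3, 208.7, 39.6, 38.2])]
neck []
tray [(0.84, [144.6, 182.0, 53.1, 63.8])]
beaker [(0.93, [247.0, 125.3, 19.0, 23.3])]
dishes [(0.64, [228.5, 226.6, 29.8, 28.9])]
bottle [(0.95, [340.7, 144.0, 24.3, 25.8])]
jar [(0.77, [135.6, 132.5, 27.5, 25.6])]
```

```bash
python3 - <<'E'
import cv2
a=cv2.imread("pics/top0.png");b=cv2.imread("pics/side0.png")
cv2.imwrite("pics/topz.png",cv2.resize(a[110:270,120:410],None,fx=2.75,fy=2.75,interpolation=cv2.INTER_CUBIC))
cv2.imwrite("pics/topc.png",cv2.resize(a[180:270,285:405],None,fx=6.5,fy=6.5,interpolation=cv2.INTER_CUBIC))
cv2.imwrite("pics/sidez.png",cv2.resize(b[120:360,140:350],None,fx=2.5,fy=2.5,interpolation=cv2.INTER_CUBIC))
E
```

```text
(no output)
```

View pics/topz.png

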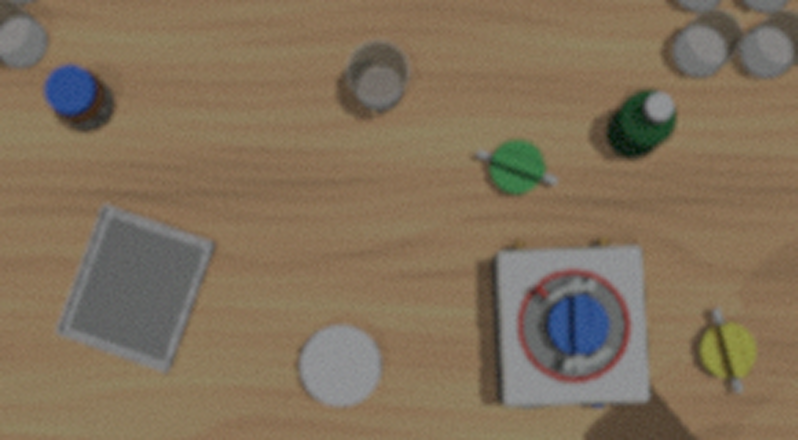

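View pics/topc.png

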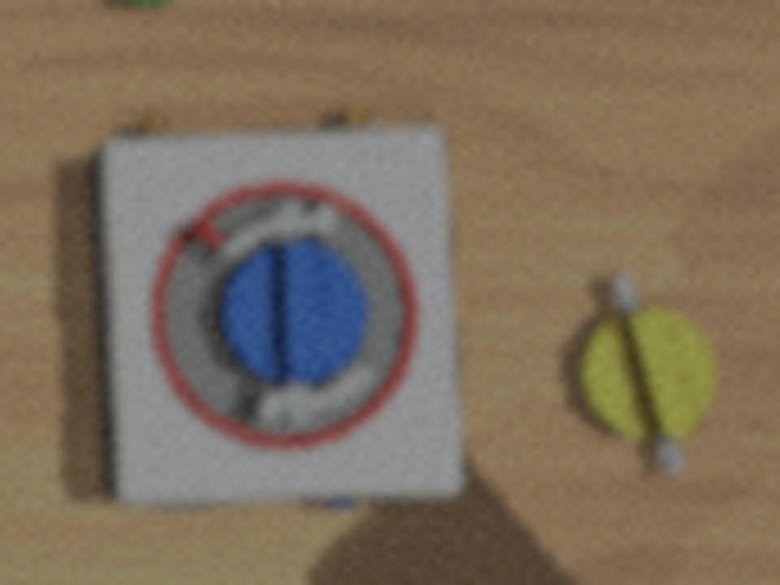

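View pics/sidez.png

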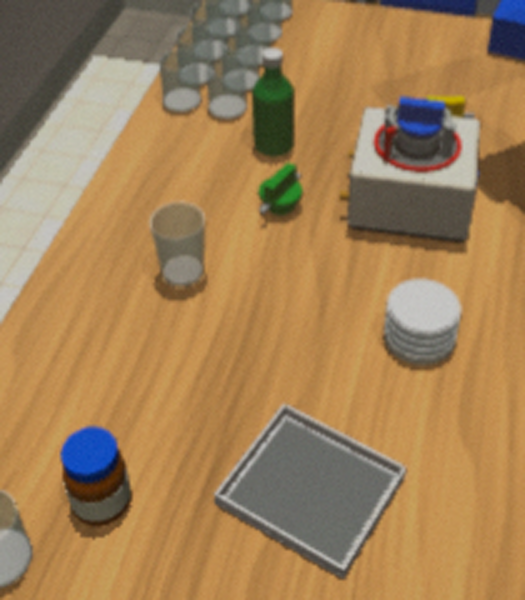

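```bash
cat >h.py <<'E'
import numpy as np,cv2
def ray(p,uv):
    uv=np.atleast_2d(np.asarray(uv,float))
    d=np.stack([(uv[:,0]-p['cx'])/p['fx'],(uv[:,1]-p['cy'])/p['fy']],1)
    m=d.copy()
    for _ in range(20): m=d/(1+p['k1']*(m**2).sum(1,keepdims=True))
    v=np.c_[m,np.ones(len(m))]@p['R']   # R^T v
    return -p['R'].T@p['t'],v
def onz(p,uv,z):
    c,v=ray(p,uv); return (c+v*((z-c[2])/v[:,2])[:,None])[:,:2]
def proj(p,X):
    q=np.atleast_2d(X)@p['R'].T+p['t']; m=q[:,:2]/q[:,2:]
    m=m*(1+p['k1']*(m**2).sum(1,keepdims=True)); return np.c_[m[:,0]*p['fx']+p['cx'],m[:,1]*p['fy']+p['cy']]
def tri(ps,uvs):
    A=np.zeros((3,3));b=np.zeros(3)
    for p,uv in zip(ps,uvs):
        c,v=ray(p,uv);v=v[0]/np.linalg.norm(v[0]);M=np.eye(3)-np.outer(v,v);A+=M;b+=M@c
    return np.linalg.solve(A,b)
E
python3 - <<'E'
import pickle
from h import *
from bench import masks_of
T=pickle.load(open('top0.pkl','rb'));S=pickle.load(open('side0.pkl','rb'))
for p in(T,S): print('cam',-p['R'].T@p['t'])
for n,p,roi in(('top',T,(285,180,370,262)),('side',S,(275,150,330,190))):
    f=p['frame'].astype(int);m=np.zeros(f.shape[:2],bool);x0,y0,x1,y1=roi;m[y0:y1,x0:x1]=1
    red=m&(f[...,0]-f[...,1]>50)&(f[...,0]-f[...,2]>50)
    yx=np.argwhere(red);w=onz(p,yx[:,::-1],101)
    print(n,'red n',len(w))
    (cx,cy),(a,b),th=cv2.fitEllipse(w.astype(np.float32));print('ring',cx,cy,a,b)
    r=np.hypot(w[:,0]-cx,w[:,1]-cy)
    print('r quant',np.percentile(r,[5,50,95]))
    blue=m&(f[...,2]-f[...,0]>40)
    yx=np.argwhere(blue)
    print('blue',len(yx),yx.mean(0))
    if n=='top':
        w=onz(p,yx[:,::-1],142);print('disc ctr',cv2.minEnclosingCircle(w.astype(np.float32)),w.mean(0))
    # hook red off ring
# tank mask
for n,p in(('top',T),('side',S)):
    d=masks_of('tank',p)[0]['region'].astype(np.uint8);
    c=max(cv2.findContours(d,cv2.RETR_EXTERNAL,cv2.CHAIN_APPROX_NONE)[0],key=cv2.contourArea)
    if n=='top':
        w=onz(p,c[:,0,:],100).astype(np.float32);print('tankrect',cv2.minAreaRect(w))
    d=masks_of('tray',p)[0]['region'].astype(np.uint8);
    c=max(cv2.findContours(d,cv2.RETR_EXTERNAL,cv2.CHAIN_APPROX_NONE)[0],key=cv2.contourArea)
    w=onz(p,c[:,0,:],14).astype(np.float32);print(n,'tray',cv2.minAreaRect(w))
for t,z in(("beaker",45),("dishes",28),("bottle",80),("jar",45)):
    print(t,[onz(p,[b[0]+b[2]/2,b[1]+b[3]/2],z) for p in(T,S) for b in[masks_of(t,p)[0]['box']]])
for b in([292.2,161.6,25.7,18.9],[375.3,225.9,19.5,27.9]): print(onz(T,[b[0]+b[2]/2,b[1]+b[3]/2],20))
for q in([295,440],[205,235]):pass
# bar left side dark line in topc zoom: top (281,245), bottom (281,378)
a=onz(T,[285+281/6.5,180+245/6.5],155)[0];b=onz(T,[285+281/6.5,180+378/6.5],155)[0];print('bar',a,b,np.arctan2(*(a-b)[::-1]))
print('hook',onz(T,[285+205/6.5,180+235/6.5],147))
# bar in side picture dims
E
```

```text
cam [ 466.13253744  -55.64897242 1413.09053073]
cam [432.54630908 745.82992146 853.62591674]
top red n 80
ring 499.43560791015625 -227.21475219726562 106.32994842529297 109.07447052001953
r quant [50.18047435 54.085214   55.4881426 ]
blue 387 [227.74677003 329.89664083]
disc ctr ((499.610107421875, -225.939697265625), 30.268583297729492) [ 499.62374031 -225.77748215]
side red n 179
ring 516.0814208984375 -281.39007568359375 165.07728576660156 212.49166870117188
r quant [ 44.13731996  95.96598419 113.60095507]
blue 149 [166.4295302  307.55704698]
tankrect ((503.13763427734375, -221.40028381347656), (169.9169158935547, 157.14637756347656), 3.0965051651000977)
top tray ((536.7685546875, 239.1387939453125), (139.5060577392578, 152.61753845214844), 71.31298828125)
side tray ((535.2720336914062, 241.0579376220703), (138.3566131591797, 154.4087677001953), 71.41504669189453)
beaker [array([[767.62091024, -20.95436448]]), array([[767.9887587 , -28.66883246]])]
dishes [array([[459.79937185,  12.78315094]]), array([[452.00118906,  17.22875087]])]
bottle [array([[ 705.41763374, -299.90611669]]), array([[ 709.28512927, -289.04556003]])]
jar [array([[738.50029507, 297.52514102]]), array([[735.9121202 , 302.55128258]])]
[[ 671.15666556 -167.49308057]]
[[ 469.42158354 -405.26231419]]
bar [ 526.07231524 -219.52597162] [ 471.49940826 -219.64807201] 0.002237377420105433
hook [[ 530.14364603 -189.03948757]]
```

```bash
cat >>h.py <<'E'
from scipy.spatial.transform import Rotation as Ro
def st():
    from bench import sense
    s=sense();q=s['tool_rot'];s['M']=Ro.from_quat([q[1],q[2],q[3],q[0]]).as_matrix();return s
def show(s):
    M=s['M'];print('t',round(s['clock'],2),'p',s['eef_pos'].round(2),'F',s['force'].round(2),'Mo',s['moment'].round(3),'gap',round(s['finger_gap'],1),'yawz(deg)',round(np.degrees(np.arctan2(M[1,2],M[0,2])),2),'tiltx',M[:,0].round(4),'q',s['joint_positions'].round(3))
def plan(pos,zyaw_deg,s=None):
    """pos world mm, zyaw: world azimuth of tool z; tool x straight down"""
    s=s or st();M=s['M'];a=np.radians(zyaw_deg)
    x=np.array([0,0,-1.]);z=np.array([np.cos(a),np.sin(a),0]);y=np.cross(z,x)
    G=np.c_[x,y,z]
    d=M.T@(np.asarray(pos)-s['eef_pos'])/10;r=np.degrees(Ro.from_matrix(M.T@G).as_rotvec())
    n=int(np.ceil(max(np.linalg.norm(d)/6,np.linalg.norm(r)/10)))
    print('total cm',d.round(3),'rot deg',r.round(2),'rows',n)
E
python3 - <<'E'
import pickle
from h import *
T=pickle.load(open('top0.pkl','rb'));S=pickle.load(open('side0.pkl','rb'))
show(st())
f=T['frame'].astype(float)
# tank edges subpixel: gray gradient via rows
g=cv2.GaussianBlur(f.mean(2),(0,0),1)
def edge(pts):
    w=onz(T,pts,100);vx,vy,x,y=cv2.fitLine(w.astype(np.float32),cv2.DIST_HUBER,0,.01,.01).ravel();return vx,vy,x,y
L=[];Rr=[];U=[];D=[]
w=f[...,2]-0.0   # blue channel: white vs wood contrast
w=cv2.GaussianBlur(w,(0,0),1)
for r in range(206,254,2):
    gr=np.gradient(w[r]);c=295+np.argmax(gr[295:312]);L.append([c+0,r]);c=345+np.argmin(gr[345:365]);Rr.append([c,r])
for c in range(306,350,2):
    gr=np.gradient(w[:,c]);r=192+np.argmax(gr[192:206]);U.append([c,r]);r=248+np.argmin(gr[248:264]);D.append([c,r])
for n,e in zip('LRUD',(L,Rr,U,D)):
    vx,vy,x,y=edge(e);print(n,(vx,vy,x,y),'deg',np.degrees(np.arctan2(vy,vx)))
# bar dark face: columns of min blue within disc per row
B=[]
b=cv2.GaussianBlur(f[...,2],(0,0),.8)
for r in range(219,237):
    seg=b[r,322:338];i=np.argmin(seg);
    if 0<i<len(seg)-1:
        d=(seg[i-1]-seg[i+1])/(2*(seg[i-1]-2*seg[i]+seg[i+1]));B.append([322+i+d,r])
print(np.round(B,2).tolist())
for z in(150,):
    w=onz(T,B,z);vx,vy,x,y=cv2.fitLine(w.astype(np.float32),cv2.DIST_HUBER,0,.01,.01).ravel();print('bar face',x,y,np.degrees(np.arctan2(vy,vx)))
E
```

```text
t 1.6 p [ 224.68 -556.33  248.23] F [-0.65  0.09 -1.26] Mo [ 0.041 -0.003  0.028] gap 85.3 yawz(deg) 111.99 tiltx [-1.e-04  1.e-04 -1.e+00] q [-0.853  0.04   0.085 -0.    -1.615 -0.334]
L (np.float32(0.99800646), np.float32(0.06311201), np.float32(498.12), np.float32(-152.50648)) deg 3.6184564
R (np.float32(0.9987751), np.float32(0.049480308), np.float32(498.5931), np.float32(-299.2696)) deg 2.836171
U (np.float32(0.06486111), np.float32(-0.9978943), np.float32(579.6618), np.float32(-241.67851)) deg -86.28112
D (np.float32(0.047446985), np.float32(-0.9988738), np.float32(420.89227), np.float32(-217.44699)) deg -87.280464
[[327.17, 219.0], [327.29, 220.0], [327.3, 221.0], [327.31, 222.0], [327.35, 223.0], [327.34, 224.0], [327.32, 225.0], [327.33, 226.0], [327.35, 227.0], [327.39, 228.0], [327.4, 229.0], [327.4, 230.0], [327.4, 231.0], [327.4, 232.0], [327.43, 233.0], [327.53, 234.0], [327.69, 235.0]]
bar face 499.43637 -217.96156 0.88961303
```

```bash
python3 -c "
from h import *
plan([499.7,-226.3,215],91.5)"
```

```text
total cm [  3.325 -37.858  20.305] rot deg [ 2.049e+01  1.000e-02 -0.000e+00] rows 8
```

Request:
servo_tool(xyz=[[0, -4, 2.2], [0, -9, 4.8], [0.5, -14, 7.5], [1, -19, 10.2], [1.5, -24, 12.9]], delta_rot=[[3, 0, 0], [6, 0, 0], [9, 0, 0], [12, 0, 0], [15, 0, 0]])

```text
clock: 2.22
eef_pos: [399.8, -345.3, 233.4]
tool_rot: [-0.469, 0.529, -0.469, -0.529]
force: [1.0, -0.3, -0.9]
finger_gap: 85.3
```

```bash
python3 -c "
from h import *
show(st());plan([499.7,-226.3,215],91.5)"
```

```text
t 2.23 p [ 399.82 -345.32  233.41] F [ 1.05 -0.29 -0.89] Mo [-0.073 -0.066 -0.045] gap 85.3 yawz(deg) 96.89 tiltx [ 7.e-04 -3.e-04 -1.e+00] q [-0.331 -0.153 -0.128  0.    -1.596 -1.119]
total cm [  1.845 -11.342  10.619] rot deg [ 5.39 -0.02  0.04] rows 3
```

Request:
servo_tool(xyz=[[0.6, -4, 3.7], [1.2, -8, 7.4], [1.8, -11.3, 10.6], [1.8, -11.3, 10.6], [1.8, -11.3, 10.6]], delta_rot=[[2, 0, 0], [4, 0, 0], [5.4, 0, 0], [5.4, 0, 0], [5.4, 0, 0]], gripper=0.38, squeeze=20)

```text
clock: 2.85
eef_pos: [499.2, -226.6, 215.6]
tool_rot: [-0.493, 0.507, -0.493, -0.506]
force: [0.2, -0.9, -0.1]
finger_gap: 32.5
```

```bash
python3 -c "
from h import *
from bench import camera
show(st());plan([499.7,-226.3,164],91.5)
for n in('side','top'):
  p=camera(n);a=p['frame'][:,:,::-1];u=proj(p,[499.7,-226.3,170])[0].astype(int)
  import pickle;pickle.dump(p,open(n+'1.pkl','wb'))
  cv2.imwrite('pics/%s1.png'%n,cv2.resize(a[max(u[1]-45,0):u[1]+45,u[0]-60:u[0]+60],None,fx=5,fy=5,interpolation=cv2.INTER_CUBIC))
"
```

```text
t 2.85 p [ 499.24 -226.62  215.58] F [ 0.23 -0.94 -0.09] Mo [-0.086  0.005 -0.046] gap 32.5 yawz(deg) 91.52 tiltx [ 6.e-04 -5.e-04 -1.e+00] q [-0.059 -0.1   -0.111  0.    -1.558 -1.485]
total cm [ 5.158 -0.044  0.033] rot deg [ 0.02 -0.03  0.03] rows 1
```

View pics/side1.png

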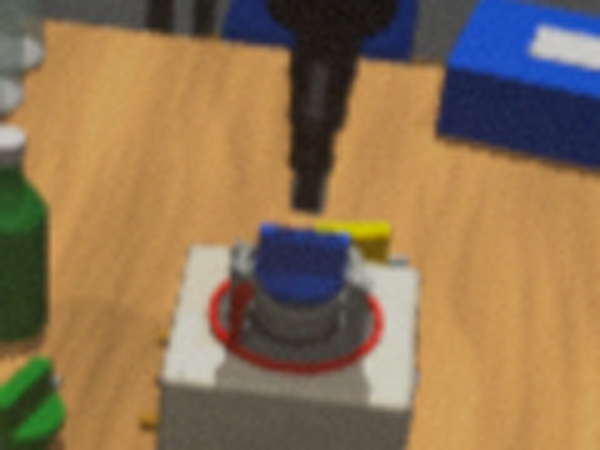

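View pics/top1.png

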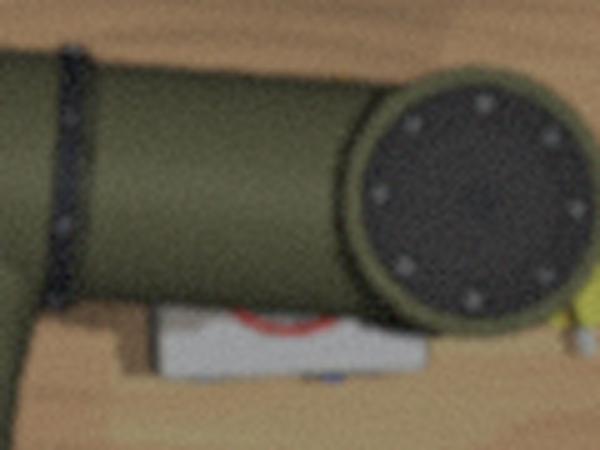

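```bash
python3 -c "
from h import *
import pickle
p=pickle.load(open('side1.pkl','rb'));u0=proj(p,[499.7,-226.3,170])[0].astype(int)-[60,max(u0[1]-45,0) if 0 else 45]
for X in([499.2,-226.6,200],[499.7,-226.3,168],[528.7,-218,155],[470.7,-218,155],[499.7,-226.3,142]): print(X,((proj(p,X)[0]-u0)*5+2).round(1))
f=p['frame'].astype(int);b=(f[...,2]-f[...,0]>40)&(f[...,2]>0)
x0,y0=u0
sub=b[y0+40:y0+65,x0+45:x0+75]
ys,xs=np.nonzero(sub);print('rows',[(r+y0+40-y0,xs[ys==r].min()+45,xs[ys==r].max()+45) for r in np.unique(ys)])
"
```

```text
[499.2, -226.6, 200] [310.8 191.6]
[499.7, -226.3, 168] [305.2 233.8]
[528.7, -218, 155] [256.3 251.5]
[470.7, -218, 155] [347.2 264.6]
[499.7, -226.3, 142] [301.5 266.9]
rows [(np.int64(45), np.int64(52), np.int64(54)), (np.int64(46), np.int64(52), np.int64(59)), (np.int64(47), np.int64(53), np.int64(69)), (np.int64(48), np.int64(55), np.int64(69)), (np.int64(49), np.int64(62), np.int64(68)), (np.int64(50), np.int64(64), np.int64(66)), (np.int64(54), np.int64(52), np.int64(66)), (np.int64(55), np.int64(52), np.int64(67)), (np.int64(56), np.int64(53), np.int64(67)), (np.int64(57), np.int64(54), np.int64(67)), (np.int64(58), np.int64(54), np.int64(65)), (np.int64(59), np.int64(58), np.int64(64))]
```

Request:
servo_tool(xyz=[[2.5, -0.02, 0.02], [4.2, -0.02, 0.03], [5.1, -0.02, 0.03], [5.1, -0.02, 0.03]], delta_rot=[[0, 0, 0], [0, 0, 0], [0, 0, 0], [0, 0, 0]])

```text
clock: 3.45
eef_pos: [498.8, -227.2, 164.4]
tool_rot: [-0.494, 0.506, -0.494, -0.506]
force: [-0.3, -0.1, 0.3]
finger_gap: 32.2
```

```bash
python3 -c "
from h import *
show(st());plan([499.5,-226.3,163.5],91.5)"
```

```text
t 3.45 p [ 498.83 -227.23  164.43] F [-0.27 -0.05  0.27] Mo [-0.027 -0.005  0.02 ] gap 32.2 yawz(deg) 91.41 tiltx [ 2.e-04 -6.e-04 -1.e+00] q [-6.000e-02 -9.200e-02 -1.970e-01  1.000e-03 -1.465e+00 -1.486e+00]
total cm [ 0.093 -0.069  0.091] rot deg [-0.09 -0.03  0.01] rows 1
```

Request:
servo_tool(xyz=[[0.05, -0.06, 0.07], [0.05, -0.06, 0.07], [0.05, -0.06, 0.07]], delta_rot=[[0, 0, 0], [0, 0, 0], [0, 0, 0]], gripper=0.24)

```text
clock: 3.82
eef_pos: [499.6, -226.5, 164.3]
tool_rot: [-0.494, 0.507, -0.494, -0.506]
force: [-0.4, 0.1, -0.4]
finger_gap: 20.5
```

```bash
python3 -c "
from h import *
show(st());plan([499.5,-226.3,163.5],91.5)"
```

```text
t 3.83 p [ 499.61 -226.52  164.34] F [-0.37  0.08 -0.42] Mo [ 0.013 -0.002 -0.004] gap 20.5 yawz(deg) 91.42 tiltx [ 8.e-04 -7.e-04 -1.e+00] q [-5.900e-02 -9.200e-02 -1.970e-01  1.000e-03 -1.464e+00 -1.487e+00]
total cm [0.084 0.01  0.022] rot deg [-0.08 -0.04  0.05] rows 1
```

Request:
servo_tool(xyz=[[0.05, 0, 0.02], [0.05, 0, 0.02]], delta_rot=[[0, 0, 0], [0, 0, 0]], gripper=0.205)

```text
clock: 4.08
eef_pos: [499.7, -226.4, 164.1]
tool_rot: [-0.494, 0.507, -0.494, -0.506]
force: [0.5, -1.0, 1.0]
finger_gap: 17.3
```

```bash
python3 -c "
from h import *
show(st());plan([499.5,-226.3,163.5],91.5)"
```

```text
t 4.08 p [ 499.66 -226.44  164.07] F [ 0.53 -0.99  0.98] Mo [-0.207 -0.028 -0.024] gap 17.3 yawz(deg) 91.42 tiltx [ 0.0012 -0.001  -1.    ] q [-5.900e-02 -9.200e-02 -1.980e-01  1.000e-03 -1.463e+00 -1.488e+00]
total cm [0.057 0.016 0.015] rot deg [-0.08 -0.06  0.06] rows 1
```

Request:
servo_tool(xyz=[[0.03, 0, -0.04], [0.03, 0, -0.04], [0.03, 0, -0.04], [0.03, 0, -0.04]], delta_rot=[[0, 0, 0], [0, 0, 0], [0, 0, 0], [0, 0, 0]], gripper=0.1, squeeze=20)

```text
clock: 4.58
eef_pos: [499.8, -226.8, 164.2]
tool_rot: [-0.494, 0.507, -0.494, -0.506]
force: [-1.0, 1.8, 5.1]
finger_gap: 15.5
```

```bash
python3 -c "
from h import *
show(st())"
```

```text
t 4.58 p [ 499.77 -226.77  164.17] F [-0.98  1.76  5.11] Mo [ 0.823  0.632 -0.023] gap 15.5 yawz(deg) 91.43 tiltx [ 0.0016 -0.001  -1.    ] q [-5.900e-02 -9.200e-02 -1.980e-01  1.000e-03 -1.463e+00 -1.487e+00]
```

Request:
servo_tool(xyz=[[-0.02, 0, 0], [-0.02, 0, 0], [-0.02, 0, 0]], delta_rot=[[0, 0, 0], [0, 0, 0], [-2, 0, 0]], squeeze=50)

```text
clock: 4.95
eef_pos: [499.8, -226.8, 164.3]
tool_rot: [-0.485, 0.516, -0.484, -0.514]
force: [0.1, 0.8, 3.3]
finger_gap: 15.1
```

```bash
python3 -c "
from h import *
show(st())"
```

```text
t 4.95 p [ 499.85 -226.83  164.34] F [0.13 0.82 3.3 ] Mo [ 0.289  0.228 -0.103] gap 15.1 yawz(deg) 93.53 tiltx [ 0.0018 -0.0012 -1.    ] q [-5.900e-02 -9.200e-02 -1.970e-01  1.000e-03 -1.463e+00 -1.450e+00]
```

Request:
servo_tool(xyz=[[-0.03, 0, 0], [-0.03, 0, 0], [-0.03, 0, 0], [-0.03, 0, 0], [-0.03, 0, 0]], delta_rot=[[-4, 0, 0], [-8, 0, 0], [-12, 0, 0], [-16, 0, 0], [-18, 0, 0]])

```text
clock: 5.58
eef_pos: [500.0, -227.0, 164.3]
tool_rot: [-0.397, 0.586, -0.397, -0.584]
force: [-0.0, 0.3, 1.5]
finger_gap: 14.5
```

```bash
python3 -c "
from h import *
show(st())"
```

```text
t 5.58 p [ 499.98 -226.96  164.31] F [-0.05  0.29  1.47] Mo [-0.01  -0.155 -0.149] gap 14.5 yawz(deg) 111.63 tiltx [ 0.0019 -0.0012 -1.    ] q [-5.900e-02 -9.100e-02 -1.970e-01  1.000e-03 -1.463e+00 -1.134e+00]
```

Request:
servo_tool(xyz=[[-0.02, 0, 0], [-0.02, 0, 0], [-0.02, 0, 0]], delta_rot=[[-1, 0, 0], [-2, 0, 0], [-2.5, 0, 0]])

```text
clock: 5.95
eef_pos: [500.0, -227.0, 164.3]
tool_rot: [-0.384, 0.594, -0.384, -0.593]
force: [0.9, 0.1, 1.0]
finger_gap: 14.7
```

```bash
python3 -c "
from h import *
from bench import camera
show(st())
n='side'
p=camera(n);a=p['frame'][:,:,::-1];u=proj(p,[499.7,-226.3,150])[0].astype(int)
cv2.imwrite('pics/%s2.png'%n,cv2.resize(a[max(u[1]-35,0):u[1]+35,u[0]-45:u[0]+45],None,fx=8,fy=8,interpolation=cv2.INTER_CUBIC))
"
```

```text
t 5.95 p [ 499.99 -226.97  164.34] F [0.88 0.07 0.99] Mo [-0.087 -0.203 -0.138] gap 14.7 yawz(deg) 114.16 tiltx [ 0.0018 -0.0012 -1.    ] q [-5.900e-02 -9.100e-02 -1.970e-01  1.000e-03 -1.463e+00 -1.090e+00]
```

View pics/side2.png

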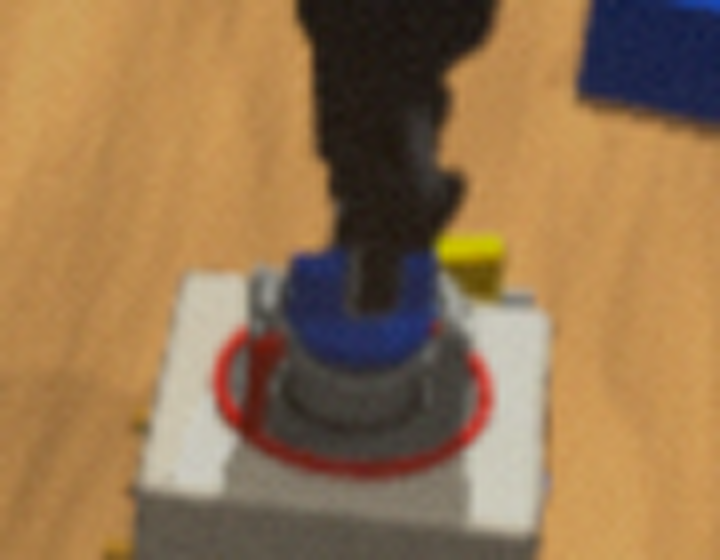

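Request:
servo_tool(xyz=[[-0.01, 0, 0], [-0.01, 0, 0]], delta_rot=[[-1.2, 0, 0], [-2.5, 0, 0]])

```text
clock: 6.25
eef_pos: [500.0, -227.0, 164.4]
tool_rot: [-0.371, 0.603, -0.371, -0.601]
force: [-0.0, 0.5, -0.3]
finger_gap: 14.9
```

```bash
python3 -c "
from h import *
show(st())"
```

```text
t 6.25 p [ 499.96 -226.96  164.36] F [-0.05  0.54 -0.3 ] Mo [ 0.062 -0.225 -0.097] gap 14.9 yawz(deg) 116.75 tiltx [ 0.0018 -0.0011 -1.    ] q [-5.900e-02 -9.100e-02 -1.970e-01  1.000e-03 -1.463e+00 -1.044e+00]
```

Request:
servo_tool(xyz=[[-0.01, 0, 0], [-0.01, 0, 0]], delta_rot=[[-1.2, 0, 0], [-2.5, 0, 0]])

```text
clock: 6.5
eef_pos: [499.9, -226.9, 164.3]
tool_rot: [-0.357, 0.611, -0.357, -0.61]
force: [0.4, 0.2, 0.6]
finger_gap: 14.8
```

```bash
python3 -c "
from h import *
show(st())"
```

```text
t 6.5 p [ 499.92 -226.91  164.31] F [0.42 0.19 0.59] Mo [ 0.021 -0.197 -0.102] gap 14.8 yawz(deg) 119.34 tiltx [ 0.0015 -0.0011 -1.    ] q [-5.900e-02 -9.100e-02 -1.970e-01  1.000e-03 -1.463e+00 -9.990e-01]
```

Request:
servo_tool(xyz=[[-0.01, 0, 0], [-0.01, 0, 0]], delta_rot=[[-1.2, 0, 0], [-2.5, 0, 0]])

```text
clock: 6.75
eef_pos: [499.9, -226.8, 164.3]
tool_rot: [-0.343, 0.619, -0.343, -0.618]
force: [1.1, 0.6, -0.4]
finger_gap: 14.7
```

```bash
python3 -c "
from h import *
show(st())"
```

```text
t 6.75 p [ 499.89 -226.85  164.33] F [ 1.05  0.57 -0.38] Mo [-0.012 -0.18  -0.216] gap 14.7 yawz(deg) 121.93 tiltx [ 1.5e-03 -9.0e-04 -1.0e+00] q [-5.900e-02 -9.100e-02 -1.970e-01  1.000e-03 -1.464e+00 -9.540e-01]
```

Request:
servo_tool(xyz=[[-0.01, 0, 0], [-0.01, 0, 0]], delta_rot=[[-1.2, 0, 0], [-2, 0, 0]])

```text
clock: 7.0
eef_pos: [499.8, -226.9, 164.4]
tool_rot: [-0.332, 0.625, -0.332, -0.624]
force: [0.7, -0.0, -1.1]
finger_gap: 15.0
```

```bash
python3 -c "
from h import *
show(st())"
```

```text
t 7.0 p [ 499.84 -226.88  164.36] F [ 0.73 -0.04 -1.12] Mo [ 0.02  -0.203 -0.183] gap 15.0 yawz(deg) 123.99 tiltx [ 1.3e-03 -9.0e-04 -1.0e+00] q [-5.900e-02 -9.100e-02 -1.970e-01  1.000e-03 -1.464e+00 -9.180e-01]
```

Request:
servo_tool(xyz=[[0, 0, 0], [0, 0, 0]], delta_rot=[[-1, 0, 0], [-1, 0, 0]])

```text
clock: 7.25
eef_pos: [499.8, -226.9, 164.4]
tool_rot: [-0.326, 0.628, -0.327, -0.627]
force: [0.5, -0.4, -0.9]
finger_gap: 14.7
```

```bash
python3 -c "
from h import *
show(st())"
```

```text
t 7.25 p [ 499.83 -226.87  164.38] F [ 0.47 -0.41 -0.89] Mo [ 0.04  -0.207 -0.02 ] gap 14.7 yawz(deg) 125.01 tiltx [ 1.3e-03 -9.0e-04 -1.0e+00] q [-5.900e-02 -9.100e-02 -1.970e-01  1.000e-03 -1.464e+00 -9.000e-01]
```

Request:
servo_tool(xyz=[[0, 0, 0], [0, 0, 0]], delta_rot=[[-1, 0, 0], [-1, 0, 0]])

```text
clock: 7.5
eef_pos: [499.8, -226.9, 164.4]
tool_rot: [-0.321, 0.631, -0.321, -0.63]
force: [1.0, 0.6, 0.4]
finger_gap: 14.8
```

```bash
python3 -c "
from h import *
show(st())"
```

```text
t 7.5 p [ 499.83 -226.85  164.36] F [0.97 0.64 0.37] Mo [ 0.045 -0.215 -0.003] gap 14.8 yawz(deg) 126.03 tiltx [ 1.2e-03 -9.0e-04 -1.0e+00] q [-5.900e-02 -9.100e-02 -1.970e-01  1.000e-03 -1.464e+00 -8.830e-01]
```

Request:
servo_tool(xyz=[[0, 0, 0], [0, 0, 0]], delta_rot=[[-1.5, 0, 0], [-1.5, 0, 0]])

```text
clock: 7.75
eef_pos: [499.8, -226.8, 164.3]
tool_rot: [-0.312, 0.635, -0.312, -0.634]
force: [0.5, -0.2, -0.3]
finger_gap: 14.6
```

```bash
python3 -c "
from h import *
from bench import camera
show(st())
n='side'
p=camera(n);a=p['frame'][:,:,::-1];u=proj(p,[499.7,-226.3,150])[0].astype(int)
cv2.imwrite('pics/%s3.png'%n,cv2.resize(a[max(u[1]-35,0):u[1]+35,u[0]-45:u[0]+45],None,fx=8,fy=8,interpolation=cv2.INTER_CUBIC))
"
```

```text
t 7.75 p [ 499.8  -226.84  164.34] F [ 0.55 -0.19 -0.34] Mo [-0.007 -0.145  0.047] gap 14.6 yawz(deg) 127.57 tiltx [ 1.1e-03 -9.0e-04 -1.0e+00] q [-5.900e-02 -9.100e-02 -1.970e-01  1.000e-03 -1.464e+00 -8.560e-01]
```

View pics/side3.png

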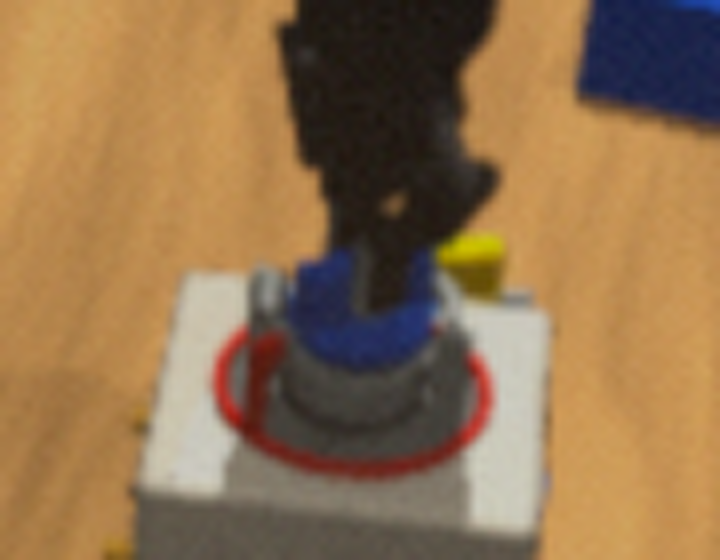

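```bash
python3 -c "
from h import *
import pickle
p=pickle.load(open('side1.pkl','rb'));u=proj(p,[499.7,-226.3,150])[0].astype(int);o=u-[45,35]
for a in(0,20,36,45,51):
  t=np.radians(a)
  print(a,[((proj(p,[499.7+r*np.cos(t),-226.3+r*np.sin(t),z])[0]-o)*8+3.5).round() for r,z in((46,139),(53,147),(53,100),(29,168))])
"
```

```text
0 [array([249., 297.]), array([233., 278.]), array([226., 371.]), array([296., 244.])]
20 [array([249., 321.]), array([233., 306.]), array([226., 398.]), array([297., 259.])]
36 [array([260., 339.]), array([245., 327.]), array([238., 420.]), array([303., 271.])]
45 [array([269., 349.]), array([256., 339.]), array([248., 432.]), array([310., 277.])]
51 [array([277., 355.]), array([265., 346.]), array([257., 439.]), array([314., 281.])]
```

Request:
servo_tool(xyz=[[0, 0, 0], [0, 0, 0]], delta_rot=[[-1.5, 0, 0], [-1.5, 0, 0]])

```text
clock: 8.05
eef_pos: [499.8, -226.8, 164.3]
tool_rot: [-0.304, 0.639, -0.304, -0.638]
force: [0.7, 0.3, 0.0]
finger_gap: 14.8
```

```bash
python3 -c "
from h import *
show(st())"
```

```text
t 8.05 p [ 499.8  -226.82  164.34] F [0.68 0.3  0.05] Mo [ 0.037 -0.141  0.046] gap 14.8 yawz(deg) 129.09 tiltx [ 1.1e-03 -9.0e-04 -1.0e+00] q [-5.900e-02 -9.100e-02 -1.970e-01  1.000e-03 -1.464e+00 -8.290e-01]
```

Request:
servo_tool(xyz=[[0, 0, 0], [0, 0, 0]], delta_rot=[[-1.5, 0, 0], [-1.5, 0, 0]])

```text
clock: 8.3
eef_pos: [499.9, -226.9, 164.3]
tool_rot: [-0.295, 0.643, -0.296, -0.642]
force: [0.8, -0.7, -0.6]
finger_gap: 15.2
```

```bash
python3 -c "
from h import *
show(st())"
```

```text
t 8.3 p [ 499.85 -226.88  164.34] F [ 0.79 -0.69 -0.62] Mo [-0.138 -0.239 -0.224] gap 15.2 yawz(deg) 130.6 tiltx [ 1.3e-03 -9.0e-04 -1.0e+00] q [-5.900e-02 -9.100e-02 -1.970e-01  1.000e-03 -1.464e+00 -8.030e-01]
```

Request:
servo_tool(xyz=[[0, 0, 0], [0, 0, 0]], delta_rot=[[-0.4, 0, 0], [-0.4, 0, 0]])

```text
clock: 8.55
eef_pos: [499.9, -226.9, 164.3]
tool_rot: [-0.293, 0.644, -0.293, -0.643]
force: [0.9, -1.3, -0.5]
finger_gap: 14.9
```

```bash
python3 -c "
from h import *
show(st())"
```

```text
t 8.55 p [ 499.91 -226.91  164.34] F [ 0.88 -1.28 -0.48] Mo [-0.158 -0.362 -0.37 ] gap 14.9 yawz(deg) 130.99 tiltx [ 1.5e-03 -9.0e-04 -1.0e+00] q [-6.000e-02 -9.100e-02 -1.970e-01  1.000e-03 -1.464e+00 -7.960e-01]
```

Request:
servo_tool(xyz=[[0, 0, 0], [0, 0, 0], [0, 0, 0]], delta_rot=[[0, 0, 0], [0, 0, 0], [0, 0, 0]])

```text
clock: 8.93
eef_pos: [499.9, -226.9, 164.4]
tool_rot: [-0.293, 0.644, -0.293, -0.643]
force: [0.9, -0.6, -0.5]
finger_gap: 15.0
```

```bash
python3 -c "
from h import *
show(st())"
```

```text
t 8.93 p [ 499.94 -226.93  164.38] F [ 0.87 -0.59 -0.49] Mo [-0.11  -0.322 -0.43 ] gap 15.0 yawz(deg) 130.99 tiltx [ 0.0016 -0.001  -1.    ] q [-6.000e-02 -9.100e-02 -1.970e-01  1.000e-03 -1.464e+00 -7.960e-01]
```

Request:
servo_tool(xyz=[[0, 0, 0], [0, 0, 0], [0, 0, 0], [0, 0, 0], [0, 0, 0]], delta_rot=[[0, 0, 0], [0, 0, 0], [0, 0, 0], [0, 0, 0], [0, 0, 0]])

```text
clock: 9.55
eef_pos: [499.9, -226.9, 164.4]
tool_rot: [-0.293, 0.644, -0.293, -0.643]
force: [1.9, -0.7, -0.6]
finger_gap: 14.7
```

Request:
servo_tool(xyz=[[0, 0, 0], [0, 0, 0], [0, 0, 0], [0, 0, 0]], delta_rot=[[0, 0, 0], [0, 0, 0], [0, 0, 0], [0, 0, 0]])

```text
clock: 10.05
eef_pos: [499.9, -226.9, 164.4]
tool_rot: [-0.293, 0.644, -0.293, -0.643]
force: [0.3, -0.1, -0.3]
finger_gap: 15.1
```

```bash
python3 -c "
from h import *
show(st())"
```

```text
t 10.05 p [ 499.93 -226.94  164.36] F [ 0.33 -0.05 -0.34] Mo [-0.08  -0.314 -0.363] gap 15.1 yawz(deg) 130.98 tiltx [ 0.0015 -0.001  -1.    ] q [-6.000e-02 -9.100e-02 -1.970e-01  1.000e-03 -1.464e+00 -7.960e-01]
```

Request:
servo_tool(xyz=[[0, 0, 0], [0, 0, 0]], delta_rot=[[2, 0, 0], [2, 0, 0]], squeeze=70)

```text
clock: 10.3
eef_pos: [499.9, -226.9, 164.4]
tool_rot: [-0.304, 0.639, -0.305, -0.638]
force: [0.4, 0.3, -0.4]
finger_gap: 14.2
```

```bash
python3 -c "
from h import *
show(st())"
```

```text
t 10.3 p [ 499.89 -226.93  164.41] F [ 0.39  0.29 -0.39] Mo [-0.073 -0.171  0.01 ] gap 14.2 yawz(deg) 128.97 tiltx [ 0.0014 -0.0011 -1.    ] q [-5.900e-02 -9.100e-02 -1.970e-01  1.000e-03 -1.464e+00 -8.310e-01]
```

Request:
servo_tool(xyz=[[0.2, 0, 0], [0.4, 0, 0], [0.55, 0, 0], [0.55, 0, 0]], delta_rot=[[0, 0, 0], [0, 0, 0], [0, 0, 0], [0, 0, 0]])

```text
clock: 10.8
eef_pos: [500.0, -227.0, 160.6]
tool_rot: [-0.304, 0.639, -0.305, -0.637]
force: [-2.3, 2.6, 8.4]
finger_gap: 14.1
```

```bash
python3 -c "
from h import *
show(st())"
```

```text
t 10.8 p [ 499.96 -226.97  160.63] F [-2.26  2.57  8.43] Mo [ 1.085  1.063 -0.035] gap 14.1 yawz(deg) 129.0 tiltx [ 0.0025 -0.0017 -1.    ] q [-0.059 -0.091 -0.204  0.002 -1.455 -0.831]
```

Request:
servo_tool(xyz=[[0.3, 0, 0], [0.45, 0, 0], [0.5, 0, 0], [0.5, 0, 0]], delta_rot=[[0, 0, 0], [0, 0, 0], [0, 0, 0], [0, 0, 0]])

```text
clock: 11.3
eef_pos: [500.0, -227.0, 157.9]
tool_rot: [-0.304, 0.64, -0.304, -0.637]
force: [-4.2, 3.9, 10.8]
finger_gap: 14.7
```

```bash
python3 -c "
from h import *
show(st())"
```

```text
t 11.3 p [ 499.95 -226.97  157.87] F [-4.2   3.93 10.83] Mo [ 1.505  1.539 -0.03 ] gap 14.7 yawz(deg) 129.04 tiltx [ 0.0037 -0.0025 -1.    ] q [-0.059 -0.091 -0.209  0.002 -1.449 -0.831]
```

Request:
servo_tool(xyz=[[0.26, 0, 0.06], [0.26, 0, 0.06]], delta_rot=[[0, 0, 0], [0, 0, 0]])

```text
clock: 11.55
eef_pos: [499.8, -226.8, 157.9]
tool_rot: [-0.304, 0.641, -0.304, -0.636]
force: [-3.5, 2.7, 11.2]
finger_gap: 14.5
```

```bash
python3 -c "
from h import *
show(st())"
```

```text
t 11.55 p [ 499.82 -226.85  157.9 ] F [-3.5   2.7  11.19] Mo [ 0.923  1.196 -0.005] gap 14.5 yawz(deg) 129.07 tiltx [ 0.0058 -0.004  -1.    ] q [-0.058 -0.094 -0.212  0.004 -1.446 -0.832]
```

```bash
python3 -c "
from h import *
plan([499.8,-226.8,157.5],132.6)"
```

```text
total cm [ 0.04  -0.001  0.006] rot deg [-3.53 -0.39  0.1 ] rows 1
```

Request:
servo_tool(xyz=[[0.27, 0, 0.03], [0.28, 0, 0.03], [0.28, 0, 0.03]], delta_rot=[[-1.2, -0.2, 0], [-2.4, -0.2, 0], [-3.4, -0.2, 0]])

```text
clock: 11.92
eef_pos: [500.2, -227.1, 157.9]
tool_rot: [-0.284, 0.65, -0.285, -0.645]
force: [-2.8, 1.7, 10.6]
finger_gap: 14.5
```

```bash
python3 -c "
from h import *
show(st());plan([499.8,-226.8,157.5],148)"
```

```text
t 11.93 p [ 500.2  -227.08  157.87] F [-2.79  1.7  10.64] Mo [ 0.648  0.872 -0.012] gap 14.5 yawz(deg) 132.54 tiltx [ 0.0065 -0.0031 -1.    ] q [-0.059 -0.093 -0.211  0.003 -1.446 -0.77 ]
total cm [0.037 0.01  0.048] rot deg [-15.46  -0.4    0.1 ] rows 2
```

Request:
servo_tool(xyz=[[0.27, 0, 0.03], [0.27, 0, 0.03], [0.27, 0, 0.03], [0.27, 0, 0.03], [0.27, 0, 0.03]], delta_rot=[[-3, -0.3, 0], [-6, -0.3, 0], [-9, -0.3, 0], [-12, -0.3, 0], [-15, -0.3, 0]])

```text
clock: 12.55
eef_pos: [501.1, -227.5, 158.3]
tool_rot: [-0.197, 0.682, -0.197, -0.677]
force: [-0.8, 0.5, 9.9]
finger_gap: 14.3
```

```bash
python3 -c "
from h import *
show(st());plan([499.8,-226.8,157.5],161)"
```

```text
t 12.55 p [ 501.09 -227.51  158.28] F [-0.81  0.48  9.86] Mo [ 0.374  0.206 -0.089] gap 14.3 yawz(deg) 147.67 tiltx [ 0.0069 -0.002  -1.    ] q [-0.06  -0.09  -0.208  0.002 -1.447 -0.504]
total cm [0.077 0.01  0.147] rot deg [-13.33  -0.41   0.07] rows 2
```

Request:
servo_tool(xyz=[[0.29, 0, 0.05], [0.29, 0, 0.05], [0.29, 0, 0.06], [0.28, 0, 0.06], [0.28, 0, 0.06]], delta_rot=[[-3, -0.3, 0], [-6, -0.3, 0], [-9, -0.3, 0], [-12, -0.3, 0], [-14.3, -0.3, 0]])

```text
clock: 13.18
eef_pos: [501.6, -227.8, 158.5]
tool_rot: [-0.11, 0.701, -0.11, -0.696]
force: [-1.1, 0.5, 9.7]
finger_gap: 14.9
```

```bash
python3 -c "
from h import *
show(st());plan([499.8,-226.8,163],162)"
```

```text
t 13.18 p [ 501.58 -227.81  158.49] F [-1.07  0.5   9.67] Mo [ 0.425  0.301 -0.048] gap 14.9 yawz(deg) 162.08 tiltx [ 0.0063 -0.0019 -1.    ] q [-0.061 -0.088 -0.205  0.002 -1.448 -0.252]
total cm [-0.452 -0.041  0.198] rot deg [ 0.08 -0.38  0.01] rows 1
```

Request:
servo_tool(xyz=[[-0.2, 0, 0.05], [-0.5, 0, 0.08], [-0.8, 0, 0.1], [-1.1, 0, 0.1], [-1.2, 0, 0.1]], delta_rot=[[0, 0, 0], [0, -0.2, 0], [0, -0.3, 0], [0, -0.3, 0], [0, -0.3, 0]])

```text
clock: 13.8
eef_pos: [499.9, -227.2, 169.4]
tool_rot: [0.11, -0.698, 0.11, 0.699]
force: [-0.1, 0.8, -0.8]
finger_gap: 14.4
```

```bash
python3 -c "
from h import *
show(st())"
```

```text
t 13.8 p [ 499.91 -227.22  169.41] F [-0.09  0.84 -0.75] Mo [-0.011  0.014 -0.016] gap 14.4 yawz(deg) 162.08 tiltx [-1.e-03  5.e-04 -1.e+00] q [-0.061 -0.089 -0.185 -0.    -1.476 -0.252]
```

Request:
servo_tool(xyz=[[-0.8, 0, 0], [-1.8, 0, 0], [-3.2, 0, 0], [-4.8, 0, 0], [-6.5, 0, 0]], delta_rot=[[0, 0, 0], [0, 0, 0], [0, 0, 0], [0, 0, 0], [0, 0, 0]])

```text
clock: 14.42
eef_pos: [500.1, -227.3, 236.0]
tool_rot: [0.11, -0.698, 0.11, 0.699]
force: [0.4, -0.4, -1.5]
finger_gap: 14.5
```

```bash
python3 -c "
from h import *
from bench import camera
s=st();show(s)
n='side'
p=camera(n);a=p['frame'][:,:,::-1];u=proj(p,s['eef_pos']-[0,0,30])[0].astype(int)
cv2.imwrite('pics/%s4.png'%n,cv2.resize(a[max(u[1]-50,0):u[1]+50,u[0]-60:u[0]+60],None,fx=6,fy=6,interpolation=cv2.INTER_CUBIC))
plan([536,240,240],162)
plan([536,240,240],71.4+90)
"
```

```text
t 14.43 p [ 500.05 -227.3   235.98] F [ 0.44 -0.38 -1.48] Mo [-0.    -0.018  0.007] gap 14.5 yawz(deg) 162.07 tiltx [-3.e-04  4.e-04 -1.e+00] q [-0.061 -0.096 -0.07  -0.    -1.596 -0.252]
total cm [ -0.164 -45.594  11.04 ] rot deg [ 0.07 -0.2  -0.01] rows 8
total cm [ -0.164 -45.594  11.04 ] rot deg [ 0.67 -0.2  -0.01] rows 8
```

View pics/side4.png

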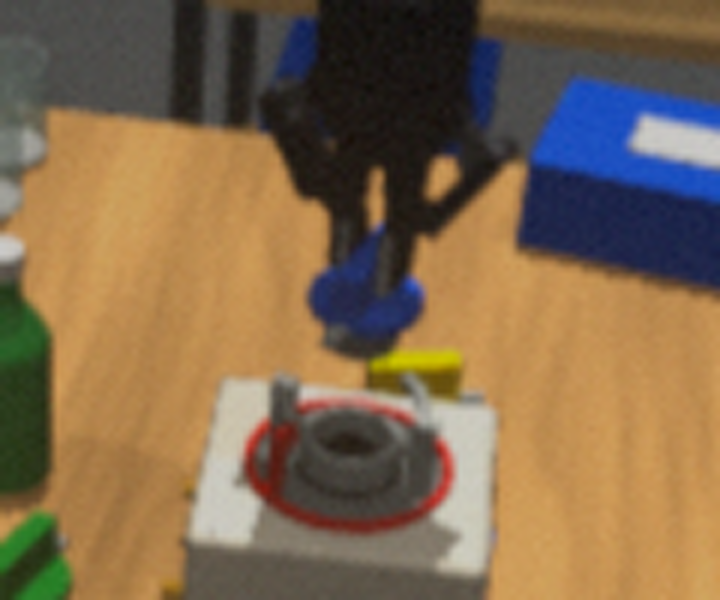

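Request:
servo_tool(xyz=[[0, -3, 0.7], [0, -8, 1.9], [0, -13, 3.1], [0, -18, 4.4], [0, -23, 5.6]], delta_rot=[[0, 0, 0], [0, 0, 0], [0, 0, 0], [0, 0, 0], [0, 0, 0]])

```text
clock: 15.1
eef_pos: [518.1, 10.0, 239.2]
tool_rot: [-0.11, 0.7, -0.11, -0.697]
force: [0.6, -1.5, -0.7]
finger_gap: 14.4
```

```bash
python3 -c "
from h import *
show(st());plan([536,240,200],161.4)"
```

```text
t 15.1 p [518.1    9.99 239.17] F [ 0.6  -1.53 -0.75] Mo [-0.001 -0.051  0.025] gap 14.4 yawz(deg) 162.08 tiltx [ 4.e-03 -8.e-04 -1.e+00] q [ 0.41  -0.183 -0.145  0.002 -1.606 -0.723]
total cm [  3.906 -22.433   5.392] rot deg [ 0.68 -0.24  0.03] rows 4
```

Request:
servo_tool(xyz=[[0.3, -5.5, 1.3], [1, -11.5, 2.8], [2, -17, 4.1], [3.2, -21, 5], [3.9, -22.4, 5.4]], delta_rot=[[0, 0, 0], [0, 0, 0], [0.4, -0.1, 0], [0.6, -0.2, 0], [0.6, -0.2, 0]])

```text
clock: 15.72
eef_pos: [535.4, 241.7, 198.9]
tool_rot: [0.113, -0.698, 0.113, 0.698]
force: [-0.4, -0.4, -0.9]
finger_gap: 14.4
```

```bash
python3 -c "
from h import *
show(st());plan([536,240,70],161.4)"
```

```text
t 15.72 p [535.42 241.75 198.93] F [-0.44 -0.44 -0.92] Mo [-0.046  0.     0.006] gap 14.4 yawz(deg) 161.59 tiltx [-7.e-04 -5.e-04 -1.e+00] q [ 0.765  0.008 -0.038 -0.    -1.526 -1.086]
total cm [12.893  0.138 -0.117] rot deg [ 0.19  0.03 -0.04] rows 3
```

Request:
servo_tool(xyz=[[3, 0.1, -0.1], [7, 0.1, -0.1], [10, 0.1, -0.1], [11.8, 0.1, -0.1], [12.4, 0.1, -0.1]], delta_rot=[[0, 0, 0], [0, 0, 0], [0, 0, 0], [0, 0, 0], [0, 0, 0]])

```text
clock: 16.35
eef_pos: [536.0, 239.9, 74.5]
tool_rot: [0.113, -0.698, 0.114, 0.698]
force: [-0.2, -1.1, -1.9]
finger_gap: 14.6
```

```bash
python3 -c "
from h import *
from bench import camera
s=st();show(s)
for n in('side',):
  p=camera(n);a=p['frame'][:,:,::-1];u=proj(p,[536,240,40])[0].astype(int)
  cv2.imwrite('pics/%s5.png'%n,cv2.resize(a[max(u[1]-50,0):u[1]+50,u[0]-60:u[0]+60],None,fx=6,fy=6,interpolation=cv2.INTER_CUBIC))
"
```

```text
t 16.35 p [535.98 239.94  74.52] F [-0.23 -1.09 -1.91] Mo [ 0.001 -0.01  -0.066] gap 14.6 yawz(deg) 161.57 tiltx [-0.0011 -0.0011 -1.    ] q [ 0.762  0.057 -0.216  0.    -1.299 -1.084]
```

View pics/side5.png

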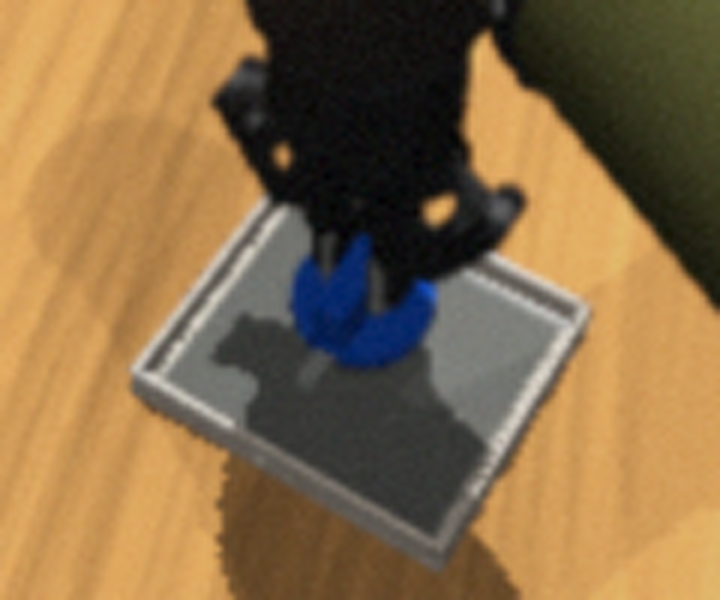

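Request:
servo_tool(xyz=[[0.5, 0, 0], [0.9, 0, 0], [1.15, 0, 0], [1.3, 0, 0], [1.4, 0, 0]], delta_rot=[[0, 0, 0], [0, 0, 0], [0, 0, 0], [0, 0, 0], [0, 0, 0]])

```text
clock: 17.02
eef_pos: [536.1, 240.1, 60.6]
tool_rot: [0.113, -0.698, 0.114, 0.698]
force: [1.0, -0.1, -1.6]
finger_gap: 14.7
```

```bash
python3 -c "
from h import *
show(st())"
```

```text
t 17.02 p [536.06 240.14  60.58] F [ 0.95 -0.15 -1.62] Mo [0.065 0.006 0.019] gap 14.7 yawz(deg) 161.58 tiltx [-8.e-04 -8.e-04 -1.e+00] q [ 0.762  0.068 -0.232  0.    -1.273 -1.084]
```

Request:
servo_tool(xyz=[[0.1, 0, 0], [0.2, 0, 0], [0.25, 0, 0], [0.25, 0, 0]], delta_rot=[[0, 0, 0], [0, 0, 0], [0, 0, 0], [0, 0, 0]])

```text
clock: 17.52
eef_pos: [536.0, 240.1, 58.0]
tool_rot: [0.113, -0.698, 0.114, 0.698]
force: [-0.3, 0.3, -1.4]
finger_gap: 14.2
```

```bash
python3 -c "
from h import *
show(st())"
```

```text
t 17.52 p [536.04 240.12  58.04] F [-0.29  0.35 -1.44] Mo [-0.001 -0.024  0.025] gap 14.2 yawz(deg) 161.58 tiltx [-9.e-04 -9.e-04 -1.e+00] q [ 0.762  0.07  -0.234  0.    -1.268 -1.084]
```

Request:
servo_tool(xyz=[[0.08, 0, 0], [0.15, 0, 0], [0.15, 0, 0]], delta_rot=[[0, 0, 0], [0, 0, 0], [0, 0, 0]])

```text
clock: 17.9
eef_pos: [536.0, 240.1, 56.4]
tool_rot: [0.113, -0.698, 0.114, 0.698]
force: [0.3, 0.2, -0.7]
finger_gap: 14.4
```

```bash
python3 -c "
from h import *
show(st())"
```

```text
t 17.9 p [535.99 240.1   56.42] F [ 0.27  0.15 -0.72] Mo [ 0.021 -0.023  0.034] gap 14.4 yawz(deg) 161.58 tiltx [-0.001 -0.001 -1.   ] q [ 0.762  0.071 -0.236  0.    -1.265 -1.084]
```

Request:
servo_tool(xyz=[[0.08, 0, 0], [0.12, 0, 0], [0.12, 0, 0]], delta_rot=[[0, 0, 0], [0, 0, 0], [0, 0, 0]])

```text
clock: 18.27
eef_pos: [536.2, 240.1, 56.2]
tool_rot: [0.113, -0.698, 0.113, 0.698]
force: [-1.7, -0.6, 5.3]
finger_gap: 14.9
```

```bash
python3 -c "
from h import *
show(st())"
```

```text
t 18.27 p [536.18 240.11  56.19] F [-1.7  -0.58  5.31] Mo [-0.343  1.022  0.086] gap 14.9 yawz(deg) 161.59 tiltx [-3.e-04 -9.e-04 -1.e+00] q [ 0.762  0.071 -0.237  0.    -1.264 -1.084]
```

Request:
servo_tool(xyz=[[0, 0, 0], [0, 0, 0], [0, 0, 0], [0, 0, 0]], delta_rot=[[0, 0, 0], [0, 0, 0], [0, 0, 0], [0, 0, 0]], gripper=0.45, squeeze=20)

```text
clock: 18.77
eef_pos: [536.1, 240.1, 56.0]
tool_rot: [0.113, -0.698, 0.113, 0.698]
force: [-0.5, 0.4, -0.3]
finger_gap: 38.6
```

Request:
servo_tool(xyz=[[-1, 0, 0], [-3, 0, 0], [-6, 0, 0], [-10, 0, 0], [-15, 0, 0]], delta_rot=[[0, 0, 0], [0, 0, 0], [0, 0, 0], [0, 0, 0], [0, 0, 0]])

```text
clock: 19.4
eef_pos: [535.9, 240.0, 208.4]
tool_rot: [0.113, -0.698, 0.113, 0.698]
force: [0.7, 1.0, 0.2]
finger_gap: 38.1
```

```bash
python3 -c "
from h import *
from bench import camera,masks_of
s=st();show(s)
for n in('side','top'):
  p=camera(n);a=p['frame'][:,:,::-1];u=proj(p,[536,240,30])[0].astype(int)
  cv2.imwrite('pics/%s6.png'%n,cv2.resize(a[max(u[1]-50,0):u[1]+50,u[0]-60:u[0]+60],None,fx=6,fy=6,interpolation=cv2.INTER_CUBIC))
  for t in('cap_grip','beaker','dishes','bottle','jar'): print(n,t,[(round(d['score'],2),d['box']) for d in masks_of(t,p)])
  print(((proj(p,[[536,240,34.5+8.5],[536,240,60.5]])-u+[60,50])*6).round())
"
```

```text
t 19.4 p [535.95 239.96 208.42] F [0.74 1.01 0.15] Mo [ 0.118 -0.129 -0.022] gap 38.1 yawz(deg) 161.59 tiltx [-2.e-04 -1.e-03 -1.e+00] q [ 7.630e-01  6.000e-03 -2.200e-02  1.000e-03 -1.543e+00 -1.084e+00]
side cap_grip [(0.76, [254.1, 295.0, 22.6, 30.1])]
side beaker [(0.82, [201.5, 201.7, 22.6, 33.0])]
side dishes [(0.62, [294.8, 235.2, 29.8, 31.5])]
side bottle []
side jar [(0.57, [165.3, 290.5, 28.5, 39.4])]
[[360. 283.]
 [361. 259.]]
top cap_grip [(0.9, [293.2, 162.5, 30.1, 17.7]), (0.69, [156.1, 204.5, 24.4, 19.0]), (0.59, [375.0, 222.7, 18.7, 30.2])]
top beaker [(0.69, [244.2, 123.4, 21.5, 24.7])]
top dishes [(0.81, [228.3, 226.4, 29.5, 29.8]), (0.66, [320.3, 219.2, 13.4, 17.0]), (0.41, [296.6, 195.3, 59.0, 60.7])]
top bottle [(0.83, [341.3, 141.9, 24.1, 27.6]), (0.4, [317.1, 220.2, 16.7, 16.2])]
top jar [(0.56, [135.6, 134.5, 26.8, 25.8])]
[[355. 304.]
 [348. 302.]]
```

View pics/side6.png

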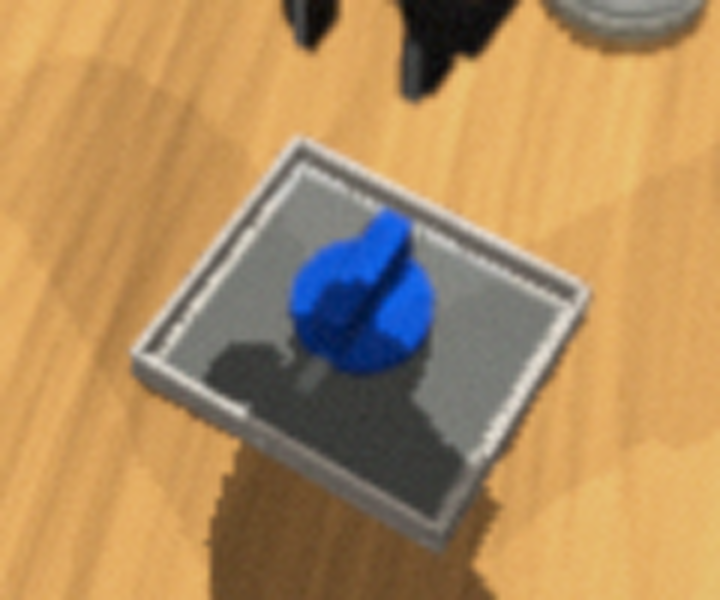

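View pics/top6.png

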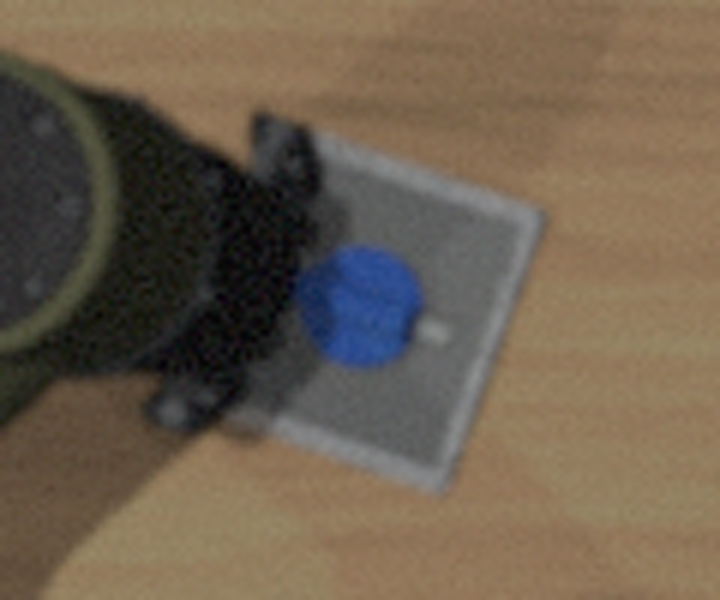

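```bash
python3 -c "
from bench import sign_off
print(sign_off())"
```

```text
the job is handed in; nothing more can be done
None
```

The cap is out of the tank, standing upright near the centre of the white tray and released. I handed the job in with the clock at about 20 s.

- **First stop:** I felt the ear meet the red stop with the bar at about 41° in the world frame, roughly 0.66 rad from the tank's x. I held it there unpressed for about 1.5 s. The torque stayed at about 0.36 to 0.43 N m, which I take as very roughly 8 N of push. It fell to zero when I backed off 2°, so the contact was real.
- **Press and turn:** I pressed to about 6 to 6.5 mm at about 10 to 11 N. The cap turned on past the stop to about 72° with no torque from the stop.
- **Lift and set-down:** The cap lifted out freely, and I set it down with about 5 N.
- **Last checks:** The side and top pictures show the cap upright within a few mm of the spot I aimed for, with the gripper clear above it. The beaker, dishes and jar appear unmoved in both views, to within a few pixels of detection scatter. The bottle was missed in the last side picture, but the top view finds it in its old place.
- **Disagreements:** While pressing, the tool showed a sideways force of up to about 6 N and a tilt of up to about 0.4°, and it drifted about 2 mm off the neck's axis. Small corrections cut the sideways force to about 1 N by the end of the turn. The tilt and drift stayed until the lift and then went away.

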